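# Make up two core-setting kits

### The job

Make up two core-setting kits from the stock lying on the bench: the long tray gets one brass draw spike, the copper vent tube and the steel lifting hook, and the square tray gets the other draw spike and the cast iron weight. Everything must lie flat on its tray's floor side by side, not on top of one another or on a rim, and the weight must stand upright with its knob on top; leave the white core box half, the tin and the brush where they are.

Things in the scene. Friction and masses are not known exactly. Their poses are not given: they have to be found in the camera images.
- spike1_centre (a point): brass draw spike, one of two alike, lying flat: 16 mm square bar, 126 mm long overall, with a cone point at its +x end and a flat eye (32 mm wide, 8 mm thick) at its -x end. The point given is the centre of the bar, 8 mm above its underside (also half its length); x along the spike, z up. Grip across the bar here, 16 mm wide. About 170 g.
- spike2_centre (a point): brass draw spike, one of two alike, lying flat: 16 mm square bar, 126 mm long overall, with a cone point at its +x end and a flat eye (32 mm wide, 8 mm thick) at its -x end. The point given is the centre of the bar, 8 mm above its underside (also half its length); x along the spike, z up. Grip across the bar here, 16 mm wide. About 170 g.
- tube_centre (a point): copper vent tube lying flat: 16 mm diameter, 110 mm long, with an 18 mm square, 14 mm long collar at each end on which it rests, so that it does not roll. The point given is its centre, 9 mm above its underside; x along the tube, z up. Grip across the round middle, 16 mm wide. About 90 g.
- hook_shank (a point): steel lifting hook lying flat, bent from 12 mm round bar (12 mm high): straight shank along x with an eye 36 mm across at its -x end and the hook's bend at its +x end, opening to the +y side. The point given is the middle of the grip part of the shank, 6 mm above its underside; from it the hook reaches from -74 to +49 mm along x and from -18 to +42 mm along y; z up. Grip across the shank here, 12 mm wide. About 160 g.
- weight_centre (a point): cast iron weight standing upright: a dark disc 52 mm in diameter and 30 mm high with a plain round knob, 20 mm in diameter and 36 mm tall, on its top: 66 mm high in all. The point given is on its axis, 33 mm above its underside (half-way up; the disc's top is 3 mm below it, the knob's top 33 mm above); z up. Grip the knob. About 550 g.
- long_tray: long tray, fixed to the bench: dark wood rim, light floor, inside 155 mm along its x by 235 mm along its y. Walls 7 mm thick, top of the rim 20 mm above the bench, floor 5 mm above the bench. Origin at the centre of its underside, on the bench; z up.
- square_tray: square tray, fixed to the bench, built like the long one: inside 155 mm by 155 mm, walls 7 mm thick, rim 20 mm and floor 5 mm above the bench. Origin at the centre of its underside, on the bench; z up.
- core_box: bystander: white resin core box half, 100 by 140 mm, 45 mm high, with two short dowels on top. Origin at the centre of its underside.
- tin: bystander: round metal tin, 68 mm in diameter, 75 mm high. Origin at the centre of its underside.
- brush: bystander: bench brush, 160 by 50 mm, 40 mm high, long along its x. Origin at the centre of its underside.
There are look-alikes about, which are no part of the job. Leave any red look-alike of the part that bears spike1_centre alone. Of the things that look like the part that bears hook_shank, take the one that is nearest to the robot's base at the start.

How it is judged (in metres and radians):
At the end, for the whole second after the job is handed in: One spike, tube and hook inside the long tray's walls, the other spike and the weight inside the square tray's: each within 4 mm of its height when resting on the floor, spikes, tube and hook level within 0.07 rad, weight upright within 0.08 rad, all slower than 0.02 m/s ((((x of spike1_centre in the frame of long_tray between -0.0775 and 0.0775 m and y of spike1_centre in the frame of long_tray between -0.1175 and 0.1175 m and z of spike1_centre in the frame of long_tray between 0.009 and 0.017 m and angle between spike1_centre's own x axis and vertical between 1.5 and 1.64 rad) and (x of spike2_centre in the frame of square_tray between -0.0775 and 0.0775 m and y of spike2_centre in the frame of square_tray between -0.0775 and 0.0775 m and z of spike2_centre in the frame of square_tray between 0.009 and 0.017 m and angle between spike2_centre's own x axis and vertical between 1.5 and 1.64 rad)) or ((x of spike2_centre in the frame of long_tray between -0.0775 and 0.0775 m and y of spike2_centre in the frame of long_tray between -0.1175 and 0.1175 m and z of spike2_centre in the frame of long_tray between 0.009 and 0.017 m and angle between spike2_centre's own x axis and vertical between 1.5 and 1.64 rad) and (x of spike1_centre in the frame of square_tray between -0.0775 and 0.0775 m and y of spike1_centre in the frame of square_tray between -0.0775 and 0.0775 m and z of spike1_centre in the frame of square_tray between 0.009 and 0.017 m and angle between spike1_centre's own x axis and vertical between 1.5 and 1.64 rad))) and x of tube_centre in the frame of long_tray between -0.0775 and 0.0775 m and y of tube_centre in the frame of long_tray between -0.1175 and 0.1175 m and z of tube_centre in the frame of long_tray between 0.01 and 0.018 m and angle between tube_centre's own x axis and vertical between 1.5 and 1.64 rad and x of hook_shank in the frame of long_tray between -0.0775 and 0.0775 m and y of hook_shank in the frame of long_tray between -0.1175 and 0.1175 m and z of hook_shank in the frame of long_tray between 0.007 and 0.015 m and angle between hook_shank's own x axis and vertical between 1.5 and 1.64 rad and x of weight_centre in the frame of square_tray between -0.0775 and 0.0775 m and y of weight_centre in the frame of square_tray between -0.0775 and 0.0775 m and z of weight_centre in the frame of square_tray between 0.034 and 0.042 m and angle between weight_centre's own z axis and vertical below 0.08 rad and linear speed of each of spike1, spike2, tube, hook, weight below 0.02 m/s); the robot touches nothing.
It fails at once if the white core box half is moved more than 20 mm (distance of core_box from where it was at the start of the episode above 0.02 m).
It fails at once if the tin is moved more than 20 mm (distance of tin from where it was at the start of the episode above 0.02 m).
It fails at once if the bench brush is moved more than 20 mm (distance of brush from where it was at the start of the episode above 0.02 m).
It also fails if it takes over 115 s, if anything falls off the work surface, if the arm or the gripper's body presses on something with over 40 N, if the wrist force passes 120 N, or if a joint passes its speed limit or range.

### The arm

A 6-joint arm with a two-finger parallel gripper is mounted at the origin on the work surface. World frame = base frame: x ahead of the robot, y to its left, z up, the work surface at z = 0. Lengths are in m, angles in degrees, forces in N, time in s.
With the tool pointing down it reaches from about 0.375 to 0.9 m from the base axis. Payload 3.1 kg.
Tool frame: the origin (TCP) lies on the centre line of the jaws, within the pads' length; the fingertips stand finger_overhang ahead of it and the grasp point (between the pads) lies 5 mm behind it (finger_overhang is the distance from the TCP to the fingertips, in m); z points along the fingers, y is the line along which they close (so a half turn about z gives the same grasp; the last joint's range is limited). The gripper opens to 87 mm and grips with 3 to 60 N. Pads are 19 mm wide; open, the fingers measure 117 mm over their backs; the gripper's body (75 mm by 190 mm) begins 51 mm behind the grasp point.
Start: joints at [60.762, 30.224, 82.088, -0, 67.689, -10.227], TCP at [0.204, 0.591, 0.237] pointing down, gripper open.
Joint ranges: [-176.69, 176.69], [-43.24, 126.21], [12.49, 139.97], [-82, 262], [0, 151.66], [-163.58, 163.58]. Speed limits (degrees/s): [159.86, 159.86, 180, 180, 180, 180].

### API

Orientations are given as a 3x3 rotation matrix whose columns are the frame's x, y, z axes.
In Python, from rig import read_state, capture, calibration, hand_in, finger_overhang gives the robot as it stands.
- The arm moves only by the tool send_rows, never from a script. Its argument "plan" is a list of rows, each a list of 5 numbers: the closure in counts, from 0 (fully open) to 255 (shut), then the shift along the tool's x, y, z in m, then the turn about the tool's z in rad. A call has 1 to 20 rows; each row shifts and turns the commanded pose from where the row before left it, along the tool's axes as they then stand; what a row does not reach is not made up. A row lasts 1/12 s, in which the tool goes at most 41.7 mm and 7.16 degrees, less where a joint would pass 70% of its speed; a pose out of reach is approached as far as the arm can. A call is refused whole if a number of a shift passes 0.0417 or a number of a turn 0.125, either way. A call with a gripper value outside its range is refused whole. The fingers move at their own pace and stop on an object; the grip force is fixed at half the most. Time passes only in rows, so rows that do not move let the fingers close. It gives the time, the measured TCP pose, the force, the opening and the grip force at its end, in the units of the state.
- read_state(): the state, without advancing time (a new reading comes with each control period).
- capture(name): name is "scene" or "top"; returns (picture, depth): 480x640x3 uint8, blue, green, red; 480x640 float32, m along the optical axis (not along the pixel's ray), 0 where there is no reading.
- calibration(name): a dict with "fx", "fy", "cx", "cy" (pixels), "xyz" and "rotation" of the camera in the world. Camera axes: x right, y down, z forward; pixel columns grow to the right and rows downward; lengths in m; the calibration is good to about 2 mm. A picture is of the moment at which its call begins. calibration takes no time and is no camera call.
- hand_in(): hands the job in; it is judged then, once.
The state is a dict: "time_s": time; "joint_positions": joint angles; "qvel": joint speeds; "tau": joint torques, N m; "position": TCP position; "tcp_rot": TCP orientation; "force": force on the tool from outside, world axes, zero at the start; "moment": the same for the moment, N m; "opening": opening from 0.0 (shut) to 1.0 (fully open); "grasp_force": force on a finger pad.
Only numpy, scipy, OpenCV 4.12 (cv2) and the standard library are available. Lean on these libraries where they do the work, as an engineer would, in place of code of your own. Each camera call takes 0.05 s, during which the arm holds its last target. There are 200 camera calls.

## Working session

There is one attempt and no reset: what is moved stays moved. The work goes in short steps, Python scripts to look and compute and a tool call to move; the robot and the scene stay as the last step left them, time stands still between calls to the robot, and variables do not carry over. Pictures are saved under pics/ and viewed, at most 14 in all, crops included, and the job is handed in when it is done.

Besides the shell and the picture viewer there is one more tool, called after "Call:" as name([rows], argument=value, ...), one row to a line, values as JSON. send_rows: Moves the arm, as the interface text tells. Its arguments: {"type":"object","properties":{"plan":{"type":"array","items":{"type":"array","items":{"type":"number"}}}},"required":["plan"]}

```bash
mkdir -p pics; ls; python3 - <<'E'
from rig import *
import cv2, numpy as np
s=read_state();print(s['time_s'],s['position'],s['tcp_rot'],s['opening'],finger_overhang if not callable(finger_overhang) else finger_overhang())
for n in('scene','top'):
    im,d=capture(n);cv2.imwrite(f'pics/{n}0.png',im);np.save(f'{n}0.npy',d);c=calibration(n);print(n,c)
E
```

```text
pics
0.0 [0.2031986  0.59030375 0.235581  ] [[-9.45467757e-01  3.25714052e-01 -1.03728062e-03]
 [ 3.25715494e-01  9.45465971e-01 -1.87486754e-03]
 [ 3.70042822e-04 -2.11048517e-03 -9.99997704e-01]] 1.000622033122373 0.014
scene {'fx': 432.9931663842696, 'fy': 432.9931663842696, 'cx': 327.71359288071716, 'cy': 229.40179505929083, 'xyz': array([1.34707389, 0.65291341, 0.91403172]), 'rotation': array([[-0.60018419,  0.52582452, -0.60273337],
       [ 0.79962014,  0.37591534, -0.46828975],
       [-0.01966151, -0.76301784, -0.64607832]])}
top {'fx': 493.0073530014368, 'fy': 493.0073530014368, 'cx': 321.27010833067504, 'cy': 236.86835436313575, 'xyz': array([0.42903872, 0.04970099, 1.1790575 ]), 'rotation': array([[ 0.01847556, -0.99562572,  0.09158645],
       [-0.99949817, -0.02074916, -0.02393492],
       [ 0.02573056, -0.09109828, -0.99550944]])}
```

View pics/top0.png

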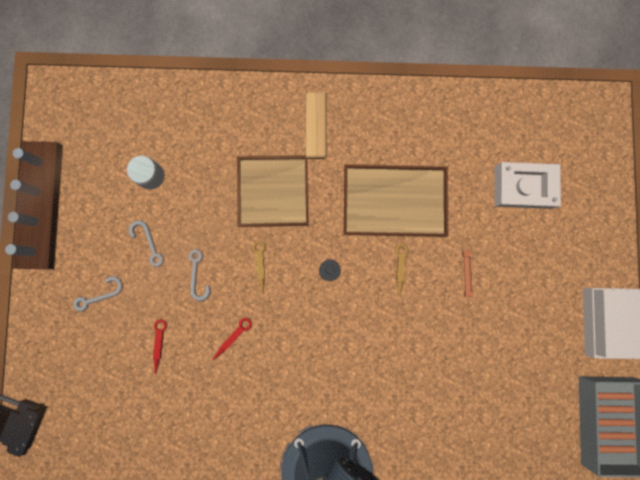

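View pics/scene0.png

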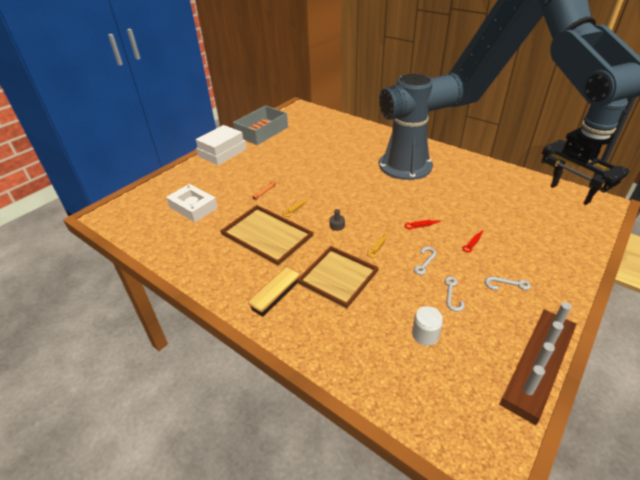

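The top view shows the spikes at (261,268) and (401,270), the tube at (468,275) and the weight at (330,270). The nearest hook is at (197,277), with its eye at the top. The square tray is at (273,191) and the long tray at (396,201).

```bash
cat > h.py <<'E'
from rig import *
import cv2, numpy as np
def ray(n,uv,z):
    c=calibration(n);uv=np.atleast_2d(uv).astype(float)
    d=np.c_[(uv[:,0]-c['cx'])/c['fx'],(uv[:,1]-c['cy'])/c['fy'],np.ones(len(uv))]@c['rotation'].T
    return (c['xyz']+d*((z-c['xyz'][2])/d[:,2])[:,None])[:,:2]
def blob(im,box,z,lo,hi,n='top'):
    x0,y0,x1,y1=box;hsv=cv2.cvtColor(im[y0:y1,x0:x1],cv2.COLOR_BGR2HSV)
    m=cv2.inRange(hsv,lo,hi);k,l,s,_=cv2.connectedComponentsWithStats(m)
    i=1+s[1:,4].argmax();v,u=np.nonzero(l==i);P=ray(n,np.c_[u+x0,v+y0],z);return P
def seg(P):
    (c,sz,a)=cv2.minAreaRect((P*1000).astype(np.float32));b=cv2.boxPoints((c,sz,a))
    e=max(b[1]-b[0],b[2]-b[1],key=np.linalg.norm);return np.round(c,1),np.round(sz,1),round(np.degrees(np.arctan2(e[1],e[0]))%180,1)
E
python3 - <<'E'
from h import *
im=cv2.imread('pics/top0.png');hsv=cv2.cvtColor(im,cv2.COLOR_BGR2HSV)
for n,p in dict(sp1=(262,270),bg=(280,262),bg2=(420,270),sp2=(402,270),tube=(467,275),hook=(195,272),w=(330,270),floor=(273,191),rim=(239,190)).items(): print(n,hsv[p[1],p[0]])
r=cv2.resize(im[140:310,170:490],None,fx=2.5,fy=2.5,interpolation=cv2.INTER_CUBIC);cv2.imwrite('pics/crop0.png',r)
E
```

```text
sp1 [ 19 145 179]
bg [ 13 128 176]
bg2 [ 13 128 178]
sp2 [ 17 149 183]
tube [ 10 139 187]
hook [ 10  36 129]
w [105   7  77]
floor [ 18 108 177]
rim [ 14 129 117]
```

View pics/crop0.png

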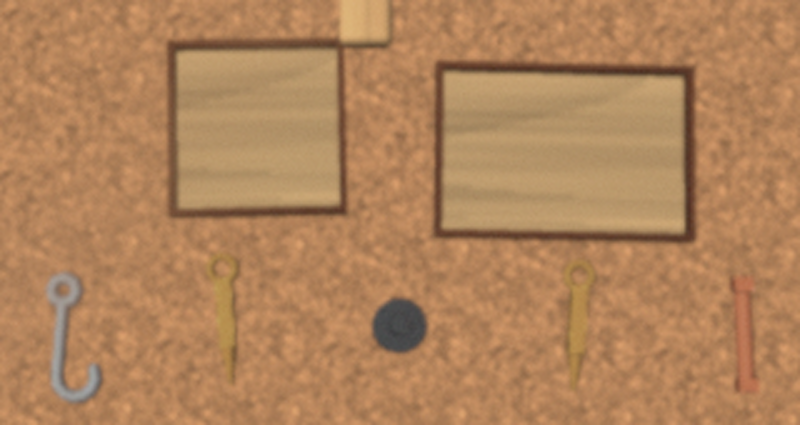

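The crop shows spike A from its eye at (223,268) to its tip at (231,383), and spike B from (579,273) to (574,388). The tube runs from (741,276) to (747,392). The hook's eye is at (64,290) and its shank foot at (59,370). The weight is at (400,325), and the tray corners are clear.

```bash
python3 - <<'E'
from h import *
f=lambda P,z:ray('top',np.array(P)/2.5+[170,140]-0.3,z)
def out(n,c,v):print(n,np.round(c*1000,1),'axis deg',round(np.degrees(np.arctan2(v[1],v[0])),1),'len',round(np.linalg.norm(v)*1000,1))
for n,a,b,z,fr in [('spA',(223,253),(231,386),.008,.5),('spB',(579,258),(574,391),.008,.5),('tube',(741.5,276),(747,392),.009,.5),('hook',(64,290),(59,368),.006,None)]:
    p,q=f([a,b],z);v=q-p;c=p+v*fr if fr else p+v/np.linalg.norm(v)*.056;out(n,c,v)
print('w',f([(400,325)],.03))
im=cv2.imread('pics/top0.png')
P=blob(im,(310,250,350,290),.03,(0,0,0),(180,80,110));print('w',seg(P))
for n,b in dict(spA=(245,235,280,300),spB=(385,240,420,300)).items():print(n,seg(blob(im,b,.008,(16,135,100),(30,255,255))))
print('tube',seg(blob(im,(455,245,480,305),.009,(0,120,150),(10,255,255))))
for n,q in dict(sq=[(168,42),(341,40),(347,211),(171,215)],lg=[(437,62),(693,68),(693,240),(435,236)]).items():
    X=f(q,.02);print(n,X.mean(0),seg(X))
E
```

```text
spA [461.3 164. ] axis deg -174.9 len 125.9
spB [ 463.  -168.1] axis deg 178.1 len 126.6
tube [ 456.9 -328.8] axis deg -177.8 len 110.5
hook [430. 320.] axis deg 178.7 len 73.5
w [[0.4584201  0.00102817]]
w (array([457.7,   2.6]), array([46.5, 46.6]), np.float32(91.1))
spA (array([463.5, 170. ]), array([120.6,  28.4]), np.float32(1.7))
spB (array([ 463. , -169.9]), array([121.4,  28.8]), np.float32(0.3))
tube (array([ 456.4, -329.3]), array([107.3,  16.6]), np.float32(2.2))
sq [0.64439619 0.13987224] (array([644.7, 139.7]), array([167.4, 165.9]), np.float32(2.9))
lg [ 0.62755062 -0.15407328] (array([ 627.3, -154.2]), array([167.6, 247.1]), np.float32(90.1))
```

Call:
send_rows([
  [140,0,0,0,-0.105],
  [140,0,0,0,-0.105],
  [140,0,0,0,-0.105],
  [140,-0.0232,-0.027,0.0116,0],
  [140,-0.0232,-0.027,0.0116,0],
  [140,-0.0232,-0.027,0.0116,0],
  [140,-0.0232,-0.027,0.0116,0],
  [140,-0.0232,-0.027,0.0116,0],
  [140,-0.0232,-0.027,0.0116,0],
  [140,-0.0232,-0.027,0.0116,0],
  [140,-0.0232,-0.027,0.0116,0],
  [140,-0.0232,-0.027,0.0116,0],
  [140,-0.0232,-0.027,0.0116,0],
  [140,0,0,0,0],
  [140,0,0,0,0],
])

```text
time_s: 1.35
position: [0.4317, 0.3154, 0.1196]
tcp_rot: [[-1.0, 0.021, -0.002], [0.021, 1.0, -0.001], [0.002, -0.001, -1.0]]
force: [0.4, -0.8, -0.2]
opening: 0.45
grasp_force: 0.0
```

Call:
send_rows([
  [140,-0.003,0.0045,0.02,0],
  [140,0,0,0.03,0],
  [140,0,0,0.025,0],
  [140,0,0,0.018,0],
  [140,0,0,0.0105,0],
  [140,0,0,0,0],
  [140,0,0,0,0],
])

```text
time_s: 1.93
position: [0.4334, 0.3224, 0.0171]
tcp_rot: [[-1.0, 0.015, -0.0], [0.015, 1.0, -0.0], [0.0, -0.0, -1.0]]
force: [0.2, 0.2, -0.5]
opening: 0.45
grasp_force: 0.0
```

```bash
python3 - <<'E'
from h import *
im,_=capture('scene')
r=cv2.resize(im[200:330,370:490],None,fx=4,fy=4,interpolation=cv2.INTER_CUBIC);cv2.imwrite('pics/hk.png',r)
E
```

```text
(no output)
```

View pics/hk.png

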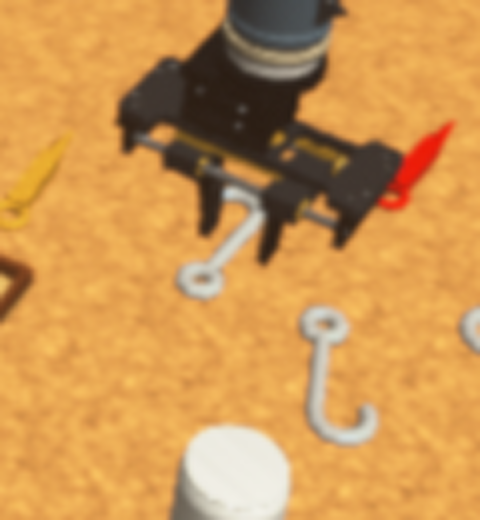

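The fingers, at (205,220) and (270,245), straddle the shank. I'll close and lift.

Call:
send_rows([
  [255,0,0,0,0],
  [255,0,0,0,0],
  [255,0,0,0,0],
  [255,0,0,0,0],
  [255,0,0,0,0],
  [255,0,0,0,0],
  [255,0,0,0,0],
  [255,0,0,-0.01,0],
  [255,0,0,-0.03,0],
  [255,0,0,-0.03,0],
  [255,0,0,-0.03,0],
  [255,0,0,0,0],
])

```text
time_s: 2.98
position: [0.437, 0.323, 0.1224]
tcp_rot: [[-1.0, 0.016, 0.009], [0.016, 1.0, 0.004], [-0.009, 0.004, -1.0]]
force: [0.8, 0.2, -1.6]
opening: 0.129
grasp_force: 29.9
```

Call:
send_rows([
  [255,-0.01575,-0.0333,0,0],
  [255,-0.01575,-0.0333,0,0],
  [255,-0.01575,-0.0333,0,0],
  [255,-0.01575,-0.0333,0,0],
  [255,-0.01575,-0.0333,0,0],
  [255,-0.01575,-0.0333,0,0],
  [255,-0.01575,-0.0333,0,0],
  [255,-0.01575,-0.0333,0,0],
  [255,-0.01575,-0.0333,0,0],
  [255,-0.01575,-0.0333,0,0],
  [255,-0.01575,-0.0333,0,0],
  [255,-0.01575,-0.0333,0,0],
  [255,0,0,0,0],
  [255,0,0,0,0],
  [255,0,0,0,0],
])

```text
time_s: 4.23
position: [0.6149, -0.0808, 0.1162]
tcp_rot: [[-1.0, 0.018, -0.003], [0.018, 1.0, 0.001], [0.003, 0.001, -1.0]]
force: [-0.1, 1.0, -1.9]
opening: 0.126
grasp_force: 29.9
```

```bash
python3 - <<'E'
from h import *
im,_=capture('scene')
r=cv2.resize(im[120:300,200:380],None,fx=3,fy=3,interpolation=cv2.INTER_CUBIC);cv2.imwrite('pics/hk2.png',r);s=read_state();print(s['position'],s['moment'])
E
```

```text
[ 0.61471953 -0.08005699  0.11626881] [ 0.04539384  0.03225368 -0.01302619]
```

View pics/hk2.png

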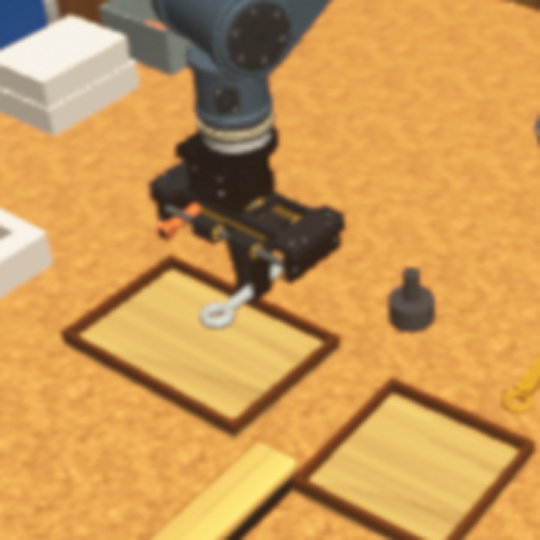

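Call:
send_rows([
  [255,-0.004,0,0.02,0],
  [255,0,0,0.03,0],
  [255,0,0,0.02,0],
  [255,0,0,0.014,0],
  [255,0,0,0.008,0],
  [255,0,0,0,0],
  [255,0,0,0,0],
  [255,0,0,0,0],
])

```text
time_s: 4.95
position: [0.6209, -0.0809, 0.0261]
tcp_rot: [[-1.0, 0.016, 0.002], [0.016, 1.0, -0.001], [-0.002, -0.001, -1.0]]
force: [0.2, -0.1, -2.1]
opening: 0.123
grasp_force: 30.0
```

Call:
send_rows([
  [255,0,0,0.002,0],
  [255,0,0,0,0],
  [160,0,0,0,0],
  [160,0,0,0,0],
  [160,0,0,0,0],
  [160,0,0,0,0],
  [160,0,0,0,0],
])

```text
time_s: 5.53
position: [0.6205, -0.0814, 0.0233]
tcp_rot: [[-1.0, 0.017, 0.0], [0.017, 1.0, -0.0], [-0.0, -0.0, -1.0]]
force: [-0.3, -0.1, -0.7]
opening: 0.353
grasp_force: 0.0
```

```bash
python3 - <<'E'
from h import *
s=read_state();print(s['position'],s['opening'],s['force'])
E
```

```text
[ 0.62050191 -0.08140954  0.02327885] 0.35296692476949365 [-0.27430709 -0.06598368 -0.68931382]
```

Call:
send_rows([
  [160,0,0,-0.02,0],
  [150,0,0,-0.03,0],
  [150,0,0,-0.03,0],
  [140,0,0,-0.017,0],
  [140,0.026,-0.0151,0,0],
  [140,0.026,-0.0151,0,0],
  [140,0.026,-0.0151,0,0],
  [140,0.026,-0.0151,0,0],
  [140,0.026,-0.0151,0,0],
  [140,0.026,-0.0151,0,0],
  [140,0,0,0,0],
  [140,0,0,0,0],
  [140,0,0,0,0],
])

```text
time_s: 6.62
position: [0.4636, -0.1697, 0.1204]
tcp_rot: [[-1.0, 0.018, 0.002], [0.018, 1.0, -0.001], [-0.002, -0.001, -1.0]]
force: [0.2, -0.5, 0.4]
opening: 0.454
grasp_force: 0.0
```

```bash
python3 - <<'E'
from h import *
s=read_state();print(s['position'])
im,_=capture('scene');im2,_=capture('top')
a=cv2.resize(im[150:270,200:350],(600,480));cv2.imwrite('pics/a1.png',a)
E
```

```text
[ 0.46361562 -0.16972602  0.12036676]
```

View pics/a1.png

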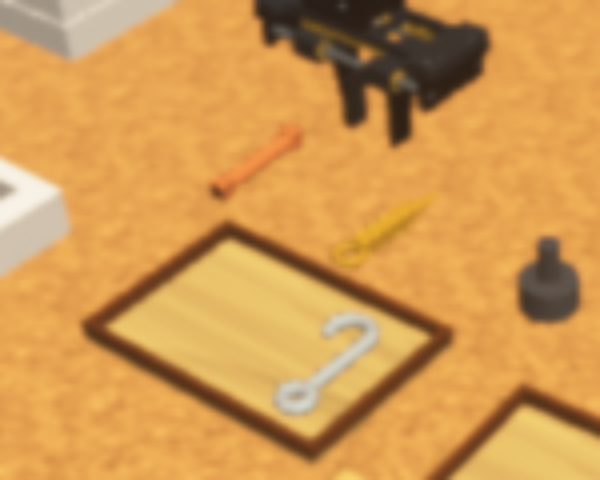

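The hook lies flat in the long tray, with its eye at (296,397). The gripper is above spike B, so I'll pick it up now.

Call:
send_rows([
  [140,0,0,0.02,0],
  [140,0,0,0.03,0],
  [140,0,0,0.025,0],
  [140,0,0,0.018,0],
  [140,0,0,0.0104,0],
  [140,0,0,0,0],
  [140,0,0,0,0],
  [255,0,0,0,0],
  [255,0,0,0,0],
  [255,0,0,0,0],
  [255,0,0,0,0],
  [255,0,0,0,0],
  [255,0,0,0,0],
  [255,0,0,0,0],
])

```text
time_s: 7.88
position: [0.4629, -0.1691, 0.017]
tcp_rot: [[-1.0, 0.017, 0.0], [0.017, 1.0, 0.0], [-0.0, 0.0, -1.0]]
force: [-0.3, 1.5, 3.3]
opening: 0.179
grasp_force: 30.0
```

Call:
send_rows([
  [255,0,0,-0.01,0],
  [255,0,0,-0.03,0],
  [255,0,0,-0.03,0],
  [255,0,0,-0.02,0],
  [255,-0.0329,0.0014,0,0],
  [255,-0.0329,0.0014,0,0],
  [255,-0.0329,0.0014,0,0],
  [255,-0.0329,0.0014,0,0],
  [255,-0.0329,0.0014,0,0],
  [255,0,0,0,0],
  [255,0,0,0,0],
  [255,0,0,0.03,0],
  [255,0,0,0.02,0],
  [255,0,0,0,0],
  [255,0,0,0,0],
])

```text
time_s: 9.13
position: [0.6249, -0.1644, 0.0555]
tcp_rot: [[-1.0, 0.017, -0.005], [0.017, 1.0, 0.002], [0.005, 0.002, -1.0]]
force: [0.4, 0.3, -0.6]
opening: 0.181
grasp_force: 30.0
```

Call:
send_rows([
  [255,-0.002,0,0.015,0],
  [255,0,0,0.012,0],
  [255,0,0,0.006,0],
  [255,0,0,0,0],
  [255,0,0,0,0],
  [255,0,0,0,0],
  [160,0,0,0,0],
  [160,0,0,0,0],
  [160,0,0,0,0],
  [160,0,0,0,0],
  [160,0,0,0,0],
])

```text
time_s: 10.05
position: [0.6296, -0.1651, 0.024]
tcp_rot: [[-1.0, 0.017, 0.001], [0.017, 1.0, -0.0], [-0.001, -0.0, -1.0]]
force: [-0.2, -0.6, 0.4]
opening: 0.368
grasp_force: 0.0
```

Call:
send_rows([
  [160,0,0,-0.02,0],
  [150,0,0,-0.03,0],
  [150,0,0,-0.03,0],
  [140,0,0,-0.017,0],
  [140,0.0212,-0.0209,0,0],
  [140,0.0212,-0.0209,0,0],
  [140,0.0212,-0.0209,0,0],
  [140,0.0212,-0.0209,0,0],
  [140,0.0212,-0.0209,0,0],
  [140,0.0212,-0.0209,0,0],
  [140,0.0212,-0.0209,0,0],
  [140,0.0212,-0.0209,0,0],
  [140,0,0,0,-0.055],
  [140,0,0,0,0],
  [140,0,0,0,0],
])

```text
time_s: 11.3
position: [0.4569, -0.3296, 0.1208]
tcp_rot: [[-0.999, -0.036, 0.0], [-0.036, 0.999, 0.0], [-0.0, 0.0, -1.0]]
force: [-0.0, -0.5, 0.9]
opening: 0.452
grasp_force: 0.0
```

Call:
send_rows([
  [140,0,0,0.02,0],
  [140,0,0,0.03,0],
  [140,0,0,0.025,0],
  [140,0,0,0.018,0],
  [140,0,0,0.0104,0],
  [140,0,0,0,0],
  [140,0,0,0,0],
  [255,0,0,0,0],
  [255,0,0,0,0],
  [255,0,0,0,0],
  [255,0,0,0,0],
  [255,0,0,0,0],
  [255,0,0,0,0],
  [255,0,0,0,0],
])

```text
time_s: 12.47
position: [0.4571, -0.3294, 0.0178]
tcp_rot: [[-0.999, -0.038, 0.0], [-0.038, 0.999, -0.0], [-0.0, -0.0, -1.0]]
force: [0.4, 1.4, 5.5]
opening: 0.174
grasp_force: 30.0
```

Call:
send_rows([
  [255,0,0,-0.01,0],
  [255,0,0,-0.03,0],
  [255,0,0,-0.03,0],
  [255,0,0,-0.02,0.038],
  [255,-0.0284,0.0172,0,0],
  [255,-0.0284,0.0172,0,0],
  [255,-0.0284,0.0172,0,0],
  [255,-0.0284,0.0172,0,0],
  [255,-0.0284,0.0172,0,0],
  [255,-0.0284,0.0172,0,0],
  [255,0,0,0,0],
  [255,0,0,0,0],
  [255,0,0,0.03,0],
  [255,0,0,0.02,0],
  [255,0,0,0,0],
  [255,0,0,0,0],
  [255,0,0,0,0],
])

```text
time_s: 13.88
position: [0.6272, -0.2272, 0.0581]
tcp_rot: [[-1.0, 0.001, 0.001], [0.001, 1.0, -0.001], [-0.001, -0.001, -1.0]]
force: [0.6, -0.5, 0.2]
opening: 0.172
grasp_force: 30.0
```

Call:
send_rows([
  [255,0,0,0.015,0],
  [255,0,0,0.012,0],
  [255,0,0,0.0075,0],
  [255,0,0,0,0],
  [255,0,0,0,0],
  [255,0,0,0,0],
  [165,0,0,0,0],
  [165,0,0,0,0],
  [165,0,0,0,0],
  [165,0,0,0,0],
  [165,0,0,0,0],
])

```text
time_s: 14.8
position: [0.6275, -0.2262, 0.023]
tcp_rot: [[-1.0, -0.0, 0.0], [-0.0, 1.0, -0.0], [-0.0, -0.0, -1.0]]
force: [0.8, -0.1, -0.6]
opening: 0.346
grasp_force: 0.0
```

Call:
send_rows([
  [165,0,0,-0.02,0],
  [150,0,0,-0.03,0],
  [150,0,0,-0.03,0],
  [140,0,0,-0.02,0],
  [140,0.0333,0.035,0,0],
  [140,0.0333,0.035,0,0],
  [140,0.0333,0.035,0,0],
  [140,0,0,0,0],
])

```text
time_s: 15.47
position: [0.53, -0.1274, 0.1212]
tcp_rot: [[-1.0, -0.003, -0.017], [-0.003, 1.0, 0.009], [0.017, 0.009, -1.0]]
force: [-2.1, 0.7, -1.0]
opening: 0.449
grasp_force: 0.0
```

```bash
python3 - <<'E'
from h import *
s=read_state();print(s['position'])
im,_=capture('top')
a=cv2.resize(im[225:305,220:300],(560,560),interpolation=cv2.INTER_CUBIC);cv2.imwrite('pics/a2.png',a)
E
```

```text
[ 0.52997823 -0.12736529  0.12120014]
```

View pics/a2.png

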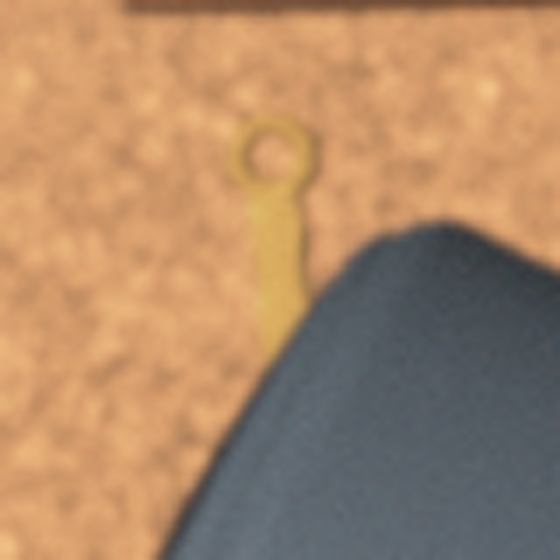

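The arm hides the tip. The eye centre is at (275,155), and the bar's centreline passes through (278,230) and (284,300).

```bash
python3 - <<'E'
from h import *
P=ray('top',np.array([(275,155),(278,230),(284,300)])/7+[220,225]-.4,.008);print(P*1000)
im=cv2.imread('pics/top0.png');h=cv2.cvtColor(im,cv2.COLOR_BGR2HSV)
b=blob(im,(245,235,280,300),.008,(16,135,100),(30,255,255))*1000
for lo in range(400,530,15):
    q=b[(b[:,0]>=lo)&(b[:,0]<lo+15)]
    if len(q):print(lo,q.mean(0),np.ptp(q[:,1]))
E
```

```text
[[510.15343798 169.22409349]
 [484.73951944 167.44910122]
 [461.1299718  164.7208206 ]]
400 [408.61218343 160.35699349] 4.974058983449936
415 [423.04989948 161.31418659] 9.752147897710216
430 [437.88996595 163.54182943] 14.471412645496741
445 [452.76618117 164.87565911] 14.55920143707155
460 [468.03841619 166.13528229] 16.793769656285832
475 [482.25591259 168.11694479] 14.523578388450545
490 [497.97565635 169.87436274] 28.45279435197125
505 [513.71866001 170.12993581] 28.606623458938174
520 [521.8924195  170.96382542] 16.57929099955186
```

Call:
send_rows([
  [140,0.0082,0.0359,0,0],
  [140,0.0082,0.0359,0,0],
  [140,0.0082,0.0359,0,0],
  [140,0.0082,0.0359,0,0],
  [140,0.0082,0.0359,0,0],
  [140,0.0082,0.0359,0,0],
  [140,0.0082,0.0359,0,0],
  [140,0.0082,0.0359,0,0],
  [140,0,0,0,-0.088],
  [140,0,0,0,0],
  [140,0,0,0,0],
  [140,0,0,0,0],
])

```text
time_s: 16.52
position: [0.4768, 0.1508, 0.1229]
tcp_rot: [[-0.996, -0.085, 0.001], [-0.085, 0.996, -0.0], [-0.001, -0.0, -1.0]]
force: [0.0, -0.8, -0.2]
opening: 0.451
grasp_force: 0.0
```

Call:
send_rows([
  [140,0.0132,0.0157,0,0],
  [140,0,0,0.02,0],
  [140,0,0,0.03,0],
  [140,0,0,0.025,0],
  [140,0,0,0.02,0],
  [140,0,0,0.01,0],
  [140,0,0,0,0],
  [140,0,0,0,0],
  [255,0,0,0,0],
  [255,0,0,0,0],
  [255,0,0,0,0],
  [255,0,0,0,0],
  [255,0,0,0,0],
  [255,0,0,0,0],
  [255,0,0,0,0],
])

```text
time_s: 17.77
position: [0.4614, 0.1661, 0.0185]
tcp_rot: [[-0.996, -0.088, 0.001], [-0.088, 0.996, 0.0], [-0.001, -0.0, -1.0]]
force: [-0.6, -1.6, 6.9]
opening: 0.177
grasp_force: 30.0
```

Call:
send_rows([
  [255,0,0,-0.01,0],
  [255,0,0,-0.03,0],
  [255,0,0,-0.03,0],
  [255,0,0,-0.02,0.07],
  [255,-0.0366,0.002,0,0],
  [255,-0.0366,0.002,0,0],
  [255,-0.0366,0.002,0,0],
  [255,-0.0366,0.002,0,0],
  [255,-0.0366,0.002,0,0],
  [255,0,0,0,0],
  [255,0,0,0,0],
  [255,0,0,0.03,0],
  [255,0,0,0.02,0],
  [255,0,0,0,0],
  [255,0,0,0,0],
  [255,0,0,0,0],
])

```text
time_s: 19.1
position: [0.6434, 0.1795, 0.0586]
tcp_rot: [[-1.0, -0.018, 0.0], [-0.018, 1.0, 0.0], [-0.0, 0.0, -1.0]]
force: [0.3, -0.4, -3.0]
opening: 0.176
grasp_force: 30.0
```

Call:
send_rows([
  [255,0,0,0.015,0],
  [255,0,0,0.012,0],
  [255,0,0,0.0075,0],
  [255,0,0,0,0],
  [255,0,0,0,0],
  [255,0,0,0,0],
  [165,0,0,0,0],
  [165,0,0,0,0],
  [165,0,0,0,0],
  [165,0,0,0,0],
  [165,0,0,0,0],
])

```text
time_s: 20.02
position: [0.644, 0.1794, 0.0235]
tcp_rot: [[-1.0, -0.018, 0.0], [-0.018, 1.0, 0.0], [-0.0, 0.0, -1.0]]
force: [0.2, -0.5, 0.3]
opening: 0.346
grasp_force: 0.0
```

Call:
send_rows([
  [165,0,0,-0.02,0],
  [150,0,0,-0.03,0],
  [140,0,0,-0.035,0],
  [120,0,0,-0.03,0],
  [120,0.0236,-0.0218,0,0],
  [120,0.0236,-0.0218,0,0],
  [120,0.0236,-0.0218,0,0],
  [120,0.0236,-0.0218,0,0],
  [120,0.0236,-0.0218,0,0],
  [120,0.0236,-0.0218,0,0],
  [120,0.0236,-0.0218,0,0],
  [120,0.0236,-0.0218,0,0],
  [120,0,0,0,0],
  [120,0,0,0,0],
  [120,0,0,0,0],
])

```text
time_s: 21.27
position: [0.4594, 0.0014, 0.1387]
tcp_rot: [[-1.0, -0.017, 0.002], [-0.017, 1.0, -0.0], [-0.002, -0.0, -1.0]]
force: [0.8, -0.8, 0.0]
opening: 0.534
grasp_force: 0.0
```

```bash
python3 - <<'E'
from h import *
s=read_state();print(s['position'])
im,_=capture('scene')
a=cv2.resize(im[130:310,210:400],None,fx=3.2,fy=3.2,interpolation=cv2.INTER_CUBIC);cv2.imwrite('pics/a3.png',a)
E
```

```text
[0.45937604 0.00136422 0.13866539]
```

View pics/a3.png

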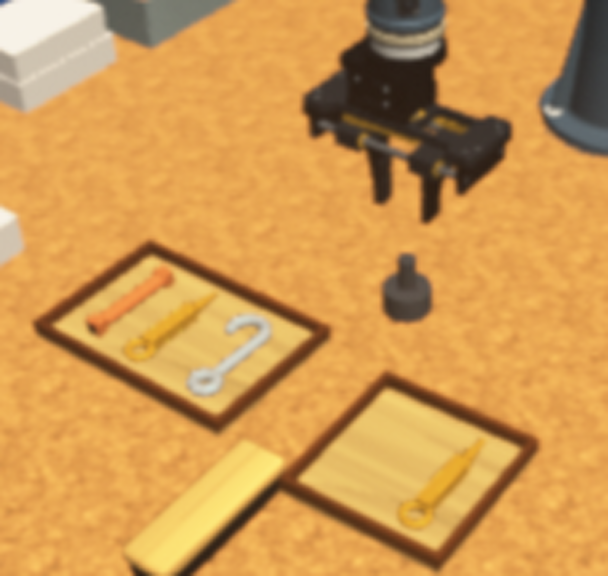

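The tube, spike and hook lie flat side by side in the long tray, and spike A lies flat in the square one. The fingers are over the weight's knob at (407,262).

Call:
send_rows([
  [120,0,0,0.02,0],
  [120,0,0,0.03,0],
  [120,0,0,0.02,0],
  [120,0,0,0.012,0],
  [120,0,0,0.005,0],
  [120,0,0,0,0],
  [120,0,0,0,0],
  [255,0,0,0,0],
  [255,0,0,0,0],
  [255,0,0,0,0],
  [255,0,0,0,0],
  [255,0,0,0,0],
  [255,0,0,0,0],
  [255,0,0,0,0],
])

```text
time_s: 22.48
position: [0.4584, 0.0018, 0.0516]
tcp_rot: [[-1.0, -0.018, 0.001], [-0.018, 1.0, 0.0], [-0.001, 0.0, -1.0]]
force: [0.6, 2.9, 4.8]
opening: 0.222
grasp_force: 30.0
```

Call:
send_rows([
  [255,0,0,-0.01,0],
  [255,0,0,-0.02,0],
  [255,0,0,-0.02,0],
  [255,0,0,-0.01,0],
  [255,-0.0117,0.0062,0,0],
  [255,-0.0234,0.01245,0,0],
  [255,-0.0234,0.01245,0,0],
  [255,-0.0234,0.01245,0,0],
  [255,-0.0234,0.01245,0,0],
  [255,-0.0234,0.01245,0,0],
  [255,-0.0234,0.01245,0,0],
  [255,-0.0234,0.01245,0,0],
  [255,-0.0117,0.0062,0,0],
  [255,0,0,0,0],
  [255,0,0,0.02,0],
  [255,0,0,0.01,0],
  [255,0,0,0,0],
  [255,0,0,0,0],
  [255,0,0,0,0],
])

```text
time_s: 24.07
position: [0.6431, 0.1041, 0.0811]
tcp_rot: [[-1.0, -0.018, -0.001], [-0.018, 1.0, -0.0], [0.001, -0.0, -1.0]]
force: [0.7, -0.4, -5.6]
opening: 0.22
grasp_force: 30.0
```

Call:
send_rows([
  [255,0,0,0.012,0],
  [255,0,0,0.008,0],
  [255,0,0,0.0035,0],
  [255,0,0,0,0],
  [255,0,0,0.0007,0],
  [255,0,0,0,0],
  [255,0,0,0,0],
])

```text
time_s: 24.65
position: [0.6436, 0.1045, 0.057]
tcp_rot: [[-1.0, -0.018, 0.0], [-0.018, 1.0, -0.0], [-0.0, -0.0, -1.0]]
force: [-0.4, -0.3, -5.0]
opening: 0.219
grasp_force: 30.0
```

Still carrying its full weight, so I'll go down a little more before releasing.

Call:
send_rows([
  [255,0,0,0.001,0],
  [255,0,0,0,0],
  [255,0,0,0,0],
])

```text
time_s: 24.9
position: [0.6438, 0.1046, 0.0567]
tcp_rot: [[-1.0, -0.018, 0.001], [-0.018, 1.0, 0.0], [-0.001, 0.0, -1.0]]
force: [-1.2, 0.1, -1.0]
opening: 0.224
grasp_force: 30.0
```

Call:
send_rows([
  [150,0,0,0,0],
  [140,0,0,0,0],
  [130,0,0,0,0],
  [130,0,0,0,0],
  [130,0,0,0,0],
  [130,0,0,0,0],
  [130,0,0,-0.02,0],
  [130,0,0,-0.035,0],
  [130,0,0,-0.035,0],
  [130,0,0,-0.035,0],
  [130,0.03,0,0,0],
  [130,0.03,0,0,0],
  [130,0.03,0,0,0],
  [130,0.03,0,0,0],
  [130,0.03,0,0,0],
  [130,0.03,0,0,0],
  [130,0,0,0,0],
  [130,0,0,0,0],
  [130,0,0,0,0],
])

```text
time_s: 26.48
position: [0.465, 0.1012, 0.1816]
tcp_rot: [[-1.0, -0.018, 0.003], [-0.018, 1.0, -0.0], [-0.003, -0.0, -1.0]]
force: [-0.5, -0.6, -0.2]
opening: 0.491
grasp_force: 0.0
```

```bash
python3 - <<'E'
from h import *
im,_=capture('scene');im2,_=capture('top')
a=cv2.resize(im[170:310,210:400],(570,420));b=cv2.resize(im2[140:250,225:460],(470,220))
cv2.imwrite('pics/a4.png',a);cv2.imwrite('pics/a5.png',b)
E
```

```text
(no output)
```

View pics/a4.png

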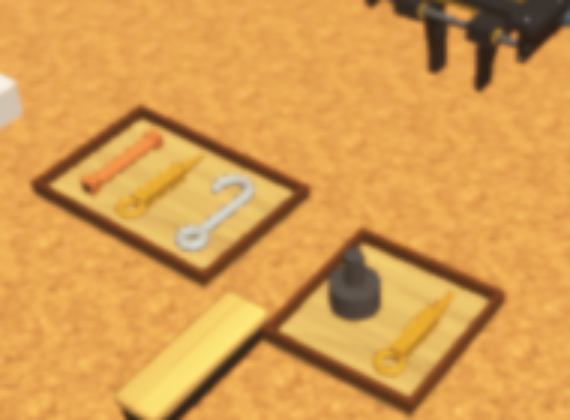

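View pics/a5.png

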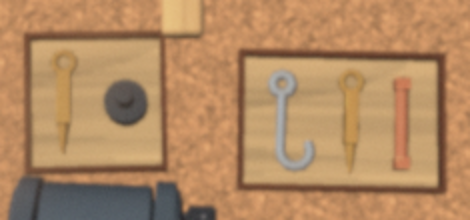

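Both views show everything flat, well clear of the rims, with the weight upright at (355,290). I'll hand it in.

```bash
python3 -c "
from rig import *
print(hand_in())"
```

```text
the job is handed in; nothing more can be done
None
```

Both kits are made up and handed in after about 26 s of robot time: everything lies flat and apart in its tray, the weight is upright, and the core box, tin and brush were not touched; the hand-in call gave no verdict.

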